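# Take the spent cartridge out of the water filter

### The arm

A 6-joint arm with a two-finger parallel gripper is mounted at the origin on a cart in front of the work surface, level with it; the furniture and walls round the work are solid. World frame = base frame: x ahead of the robot, y to its left, z up, the work surface at z = 0. Lengths are in mm, angles in rad, forces in N, time in s.
With the tool pointing down it reaches from about 350 to 875 mm from the base axis. Payload 4.2 kg.
Tool frame: the origin (TCP) lies on the mounting face of the last link; the fingertips stand 173 mm ahead of it and the grasp point (between the pads) lies 155 mm ahead of it; z points along the fingers, y is the line along which they close (so a half turn about z gives the same grasp; the last joint's range is limited). The gripper opens to 85 mm and grips with 20 to 120 N. Pads are 22 mm wide; open, the fingers measure 114 mm over their backs; the gripper's body (76 mm by 85 mm) begins 54 mm behind the grasp point. The pads swing forward as they close: fully open they stand 13 mm farther back than shut.
Start: joints at [1.38, 0.385, 0.008, 0, -1.194, -0.259], TCP at [271.707, 562.828, 404.712] pointing down, gripper open.
Joint ranges: [-3.14, 3.14], [-1.21, 2.06], [-1.07, 1.41], [-3.16, 2.05], [-2.99, -0.16], [-3.1, 3.1]. Speed limits (rad/s): [2.79, 2.79, 3.14, 3.14, 3.14, 3.14].

### API

Orientations are given as a unit quaternion [x, y, z, w].
In Python, from bench import arm gives the robot as it stands.
- The arm moves only by the tool carry_out, never from a script. Its argument "rows" is a list of rows, each a list of 7 numbers: the shift along the tool's x, y, z as a fraction of full scale, then the turn, a rotation vector about the tool's x, y, z as a fraction of full scale, then the opening, from -1 (shut) to 1 (fully open). A call has 1 to 12 rows; each row is the pose to reach, as a shift and turn from the pose commanded when the call began, along the tool's axes at that moment, turning the shorter way round; what a row does not reach only later rows make up. Full scale, the value 1, is 20 cm for a shift and pi rad for a turn. A row lasts 1/8 s, in which the tool goes at most 62.5 mm and 10.7 degrees, less where a joint would pass 70% of its speed; a pose out of reach is approached as far as the arm can. A call with a number of a shift or a turn outside -1 to 1 is refused whole. A call with a gripper value outside its range is refused whole. The fingers move at their own pace and stop on an object; the grip force is fixed at half the most. Time passes only in rows, so rows that repeat a pose let the fingers close. It gives the time, the measured TCP pose, the force, the opening and the grip force at its end, in the units of the state.
- arm.read_state(): the state, without advancing time (a new reading comes with each control period).
- arm.get_image(name): name is "side" or "top"; returns (picture, depth): 400x640x3 uint8, red, green, blue; 400x640 float32, mm along the optical axis (not along the pixel's ray), 0 where there is no reading.
- arm.calibration(name): a dict with "mtx" (3x3 intrinsics, pixels), "cam_to_world" (4x4, takes a point from camera to world coordinates). Camera axes: x right, y up, looking along -z (the intrinsics and any distortion apply to the point x, -y, -z); pixel columns grow to the right and rows downward; lengths in mm; the calibration is good to about 2 mm. A picture is of the moment at which its call begins. calibration takes no time and is no camera call.
- arm.job_done(): hands the job in; it is judged then, once.
The state is a dict: "clock": time; "joints": joint angles; "joint_vel": joint speeds; "joint_efforts": joint torques, N m; "position": TCP position; "ee_rot": TCP orientation; "contact_force": force on the tool from outside, world axes, zero at the start; "wrist_torque": the same for the moment, N m; "gripper_width": finger opening in mm; "grasp_force": force on a finger pad.
Only numpy, scipy, OpenCV 4.12 (cv2) and the standard library are available. Lean on these libraries where they do the work, as an engineer would, in place of code of your own. Each camera call takes 0.05 s, during which the arm holds its last target. There are 200 camera calls.

### The job

The cartridge of the countertop water filter is used up. Unscrew the filter's cap, lift it off and stand it upright on the worktop; then pull the spent cartridge out and push it down through the sprung flap of the waste caddy, so that it lies inside and the flap springs shut. Leave the tumbler, the mug and the honey jar where they are.

Things in the scene. Friction and masses are not known exactly. Their poses are not given: they have to be found in the camera images.
- filter: Countertop water filter, fixed: white upright cylinder 90 mm across on a grey foot 120 mm across; a small steel spigot, under 75 mm high, reaches 88 mm out on its own -x side. Origin: centre of its underside, on the axis of cap and bore. Shoulder 85 mm up; above it a threaded neck 54 mm wide, rim 107 mm up, with a bore 39 mm wide for the cartridge, floor 47 mm up.
- neck (a point): Centre of the neck's rim, on the filter's axis, hidden under the cap at first. The thread is an ordinary right-hand one: the cap is loosened anticlockwise seen from above, after a stiff start (rubber seal), and climbs 14 mm a turn (2.2 mm a rad). After 205 to 215 degrees in all (3.6 to 3.75 rad) the thread lets go and the cap lifts straight off.
- cap: Grey ribbed screw cap, 62 mm across (64 mm at the bead, its lowest 4 mm), 50 mm tall, hollow, open below, 70 g. Origin: centre of its lower edge; z up. At first tight on the neck, lower edge 89.5 mm, top 139.5 mm above the worktop. Stays put when let go half way; play 1.5 mm sideways, 2 mm up and down. Hold it by its sides, rise as it climbs; it clears the cartridge's head 45 mm higher.
- cartridge: Spent cartridge, white, 85 mm long, 0.16 to 0.26 kg: body 34 mm across and on it a round ribbed head 32 mm across, 23 mm tall, to pull it by. Origin: centre of its lower end; z along its axis, up at first. It stands loose in the bore, its head 25 mm above the neck's rim (top 132 mm above the worktop), hidden by the cap at first. Lifted 60 mm it leaves the bore.
- cartridge_head (a point): Centre of the top face of the cartridge's head.
- caddy: Waste caddy, fixed: grey box with a white top, 165 mm (its own x) by 150 mm (its own y), 170 mm high, walls and floor 4 mm. Origin: centre of its underside. The opening in its top is 84 mm (x) by 120 mm (y), centred, and closed by the flap. The worktop between caddy and filter (130 mm or more) is clear.
- mouth (a point): Centre of the opening in the caddy's top, 170 mm above the worktop. A cartridge held upright here, or up to 10 mm towards the flap's free edge, and pushed until its lower end is 60 to 75 mm below the rim has opened the flap about 1 rad, and slides past it when let go.
- flap (a joint): Grey flap in the caddy's opening, its upper face 5 mm below the rim, 78 mm from hinge to free edge. Hinged on the caddy's +x side, free edge on its -x side; pushed from above (about 1 N at its middle) it swings down into the caddy and springs shut by itself. Radians: 0 shut, 1.4 fully down.
- tumbler: Clear drinking glass, 81 mm across, 93 mm tall, standing behind the caddy, right of the dish rack; origin at the centre of its underside. Not to be moved.
- mug: Cream speckled mug, 82 mm across, 91 mm tall, standing at the far left, in front of the sink; origin at its underside. Not to be moved.
- honey: Small honey jar with a dark lid, 62 mm across, 99 mm tall, standing behind the caddy; origin at the centre of its underside. Not to be moved.
Not all that is in view belongs to the job. Of the things like the cap, leave any that is black; of the rest the larger one is meant.

How it is judged (in metres and radians):
On the way, in this order (a step that is already met when the one before it is completed fails the run):
1. the cap is unscrewed and lifted clear of the neck (z of cap in the frame of filter above 0.125 m), for 0.1 s.
2. the cap stands upright on the worktop, let go (height (world z) of cap below 0.03 m and angle between cap's own z axis and vertical below 0.15 rad and linear speed of cap below 0.02 m/s and horizontal distance between cap and mouth above 0.1 m and horizontal distance between cap and neck above 0.07 m and contact force between the fingers and cap below 0.2 N), for 0.1 s.
3. the cartridge is pulled out of the bore (z of cartridge in the frame of filter above 0.11 m), for 0.1 s.
At the end, for the whole second after the job is handed in: The cartridge lies at rest inside the caddy, wholly below the flap; the flap is shut (under 0.1 rad); the cap stands at rest upright (within 0.15 rad), its lower edge under 30 mm above the worktop, more than 70 mm from the filter's axis and 100 mm from the caddy's centre (x of cartridge in the frame of caddy between -0.082 and 0.082 m and y of cartridge in the frame of caddy between -0.075 and 0.075 m and z of cartridge in the frame of caddy below 0.11 m and z of cartridge_head in the frame of caddy below 0.15 m and linear speed of each of cartridge, cap below 0.02 m/s and value of joint flap below 0.1 rad and height (world z) of cap below 0.03 m and angle between cap's own z axis and vertical below 0.15 rad and horizontal distance between cap and mouth above 0.1 m and horizontal distance between cap and neck above 0.07 m); the robot touches nothing.
It fails at once if the tumbler is moved by more than 30 mm (distance of tumbler from where it was at the start of the episode above 0.03 m).
It fails at once if the mug is moved by more than 30 mm (distance of mug from where it was at the start of the episode above 0.03 m).
It fails at once if the honey jar is moved by more than 30 mm (distance of honey from where it was at the start of the episode above 0.03 m).
It also fails if it takes over 72 s, if anything falls off the work surface, if the arm or the gripper's body presses on something with over 40 N, if the wrist force passes 120 N, or if a joint passes its speed limit or range.

## Working session

There is one attempt and no reset: what is moved stays moved. The work goes in short steps, Python scripts to look and compute and a tool call to move; the robot and the scene stay as the last step left them, time stands still between calls to the robot, and variables do not carry over. Pictures are saved under pics/ and viewed, at most 10 in all, crops included, and the job is handed in when it is done.

Besides the shell and the picture viewer there is one more tool, called in YAML: its name, and indented under it one key for each argument. carry_out: Moves the arm, as the interface text tells. Its arguments: {"type":"object","properties":{"rows":{"type":"array"}},"required":["rows"]}

```bash
mkdir -p pics
cat > h.py <<'E'
import numpy as np, cv2
from bench import arm
def snap(n,f):
    im,d=arm.get_image(n); np.savez('pics/'+f+'.npz',im=im,d=d)
    cv2.imwrite('pics/'+f+'.png',im[:,:,::-1]); return im,d
def pts(n,d):
    c=arm.calibration(n);K=np.array(c['mtx']);T=np.array(c['cam_to_world'])
    v,u=np.indices(d.shape)
    P=np.stack([(u-K[0,2])/K[0,0]*d,-(v-K[1,2])/K[1,1]*d,-d,np.ones_like(d)],-1)
    return (P@T.T)[...,:3]
E
python3 - <<'E'
from h import *
a=snap('top','t0')[0];b=snap('side','s0')[0]
for n in('top','side'):
    c=arm.calibration(n);print(n,{k:np.round(v,3).tolist() for k,v in c.items()})
print(arm.read_state())
E
```

```text
top {'mtx': [[492.082, 0.0, 314.647], [0.0, 492.082, 191.746], [0.0, 0.0, 1.0]], 'cam_to_world': [[0.0, 0.99, -0.139, 376.536], [-1.0, 0.0, 0.002, 53.426], [0.002, 0.139, 0.99, 1401.183], [0.0, 0.0, 0.0, 1.0]]}
side {'mtx': [[402.61, 0.0, 316.956], [0.0, 402.61, 190.262], [0.0, 0.0, 1.0]], 'cam_to_world': [[0.789, 0.524, -0.319, 187.863], [-0.614, 0.682, -0.397, -419.108], [0.01, 0.509, 0.86, 1142.606], [0.0, 0.0, 0.0, 1.0]]}
{'clock': 0.1, 'joints': array([ 1.37959188e+00,  3.85462714e-01,  6.74949422e-03, -4.51779706e-04,
       -1.19400712e+00, -2.58621194e-01]), 'joint_vel': array([-0.00065119, -0.00097439,  0.00232571,  0.00173342,  0.00010796,
        0.0010588 ]), 'joint_efforts': array([-7.94247262e-04, -3.93323350e+01,  1.88928866e+01,  4.19797674e+00,
       -2.61948509e-03,  5.87271671e-06]), 'position': array([271.62950196, 562.67475457, 403.73329552]), 'ee_rot': array([ 9.74794496e-01, -2.23102489e-01, -1.77423055e-04,  9.68534519e-04]), 'contact_force': array([ 0.17687946, -0.12862831,  0.09214391]), 'wrist_torque': array([-0.0061286 ,  0.01005766,  0.02038471]), 'grasp_force': 0.0, 'gripper_width': 85.44225451077624}
```

View pics/t0.png

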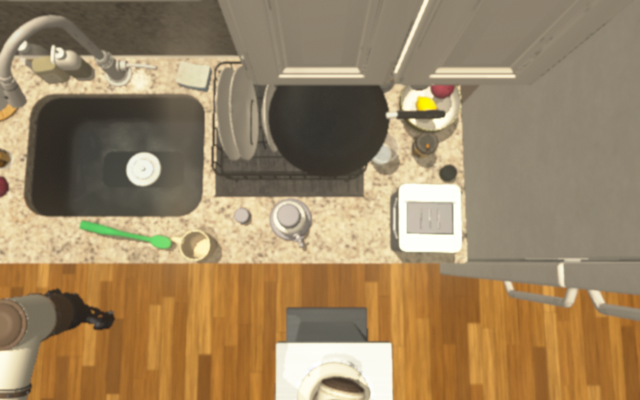

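View pics/s0.png

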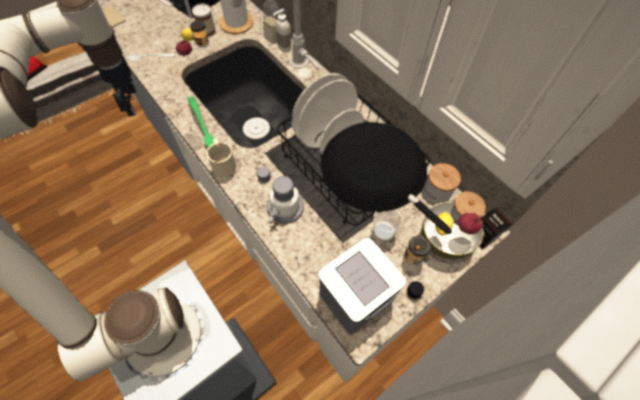

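The top view shows the filter cap at about (289,215), a smaller grey decoy at (242,215), a black lid at (447,173), the caddy's flap at (430,218) and the mug at (196,245). The tumbler is at (383,157) and the honey jar at (425,148). The side view shows the cap at (284,188) and the flap at (362,278).

Run:
```python
from h import *
t=np.load('pics/t0.npz');s=np.load('pics/s0.npz')
P=pts('top',t['d']);Q=pts('side',s['d'])
def ms(P,u0,u1,v0,v1,z0,z1):
    R=P[v0:v1,u0:u1].reshape(-1,3);R=R[(R[:,2]>z0)&(R[:,2]<z1)]
    if len(R)<3:return None
    r=cv2.minAreaRect(R[:,:2].astype(np.float32))
    return len(R),R.mean(0).round(1),[np.round(x,3) for x in r]
print('cap top',ms(P,265,315,195,250,132,150),ms(Q,255,310,170,225,132,150))
print('shoulder',ms(P,265,315,195,250,75,88),'spig',ms(P,265,320,195,260,40,74))
print('caddy',ms(P,385,475,175,262,168,180),ms(Q,310,415,230,330,166,180))
print('flap',ms(P,405,458,200,238,150,168.0),ms(Q,330,395,245,310,150,167.5))
print('mug',ms(P,175,220,225,268,70,110)); print('decoy',ms(P,230,255,205,225,15,80))
for n,a in dict(pan=(270,390,60,180),rack=(205,370,60,200),tumbler=(370,400,140,172),honey=(410,440,130,165),cupb=(230,520,60,80)).items():
    R=P[a[2]:a[3],a[0]:a[1]].reshape(-1,3);print(n,R.min(0).round(),np.percentile(R[:,2],[50,90,100]).round())
for u,v in[(289,260),(150,255),(350,230)]:print(u,v,P[v,u].round())
a=cv2.resize(t['im'][175:265,230:475],None,fx=3.2,fy=3.2,interpolation=2)
b=cv2.resize(s['im'][170:330,250:430],None,fx=1.7,fy=1.7,interpolation=2)
c=np.zeros((a.shape[0]+b.shape[0],a.shape[1],3),np.uint8);c[:a.shape[0]]=a;c[a.shape[0]:,:b.shape[1]]=b
cv2.imwrite('pics/z0.png',c[:,:,::-1]);print(c.shape)
```

```text
cap top (440, array([494.1, 121.2, 138.2]), [array([494.039, 120.929]), array([60.721, 58.352]), np.float64(45.342)]) (315, array([489.4, 118.9, 139.3]), [array([489.951, 119.311]), array([59.502, 59.614]), np.float64(6.874)])
shoulder (292, array([487.9, 118.5,  81.3]), [array([494.606, 121.936]), array([84.299, 83.828]), np.float64(0.527)]) spig (154, array([451.5, 100.7,  61.7]), [array([483.261, 109.233]), array([119.626,  86.04 ]), np.float64(51.976)])
caddy (1840, array([ 483.1, -236.6,  170.3]), [array([ 484.928, -236.692]), array([154.229, 168.991]), np.float64(88.815)]) (3350, array([ 479.1, -239.6,  169.9]), [array([ 481.452, -236.248]), array([154.78 , 169.951]), np.float64(89.074)])
flap (1480, array([ 484.8, -239.7,  164.5]), [array([ 482.034, -241.542]), array([ 93.723, 133.865]), np.float64(0.02)]) (1168, array([ 481.4, -237.3,  165.6]), [array([ 478.354, -236.064]), array([157.647, 164.152]), np.float64(82.326)])
mug (257, array([421.3, 378.5,  84.2]), [array([417.73 , 372.735]), array([81.822, 84.334]), np.float64(24.597)])
decoy (190, array([502.8, 255.7,  33.1]), [array([502.762, 256.286]), array([41.329, 39.327]), np.float64(89.772)])
pan [ 377. -169.   -9.] [ 182.  573. 1401.]
rack [ 377. -107.  -10.] [ 163.  558. 1401.]
tumbler [ 377. -195.   -9.] [  13.  146. 1401.]
honey [ 377. -314.  -12.] [  42.  100. 1401.]
cupb [ 377. -317.   -7.] [ 575.  618. 1401.]
289 260 [378. 123.   1.]
150 255 [392. 516.   1.]
350 230 [463. -49.   2.]
(560, 784, 3)
```

View pics/z0.png

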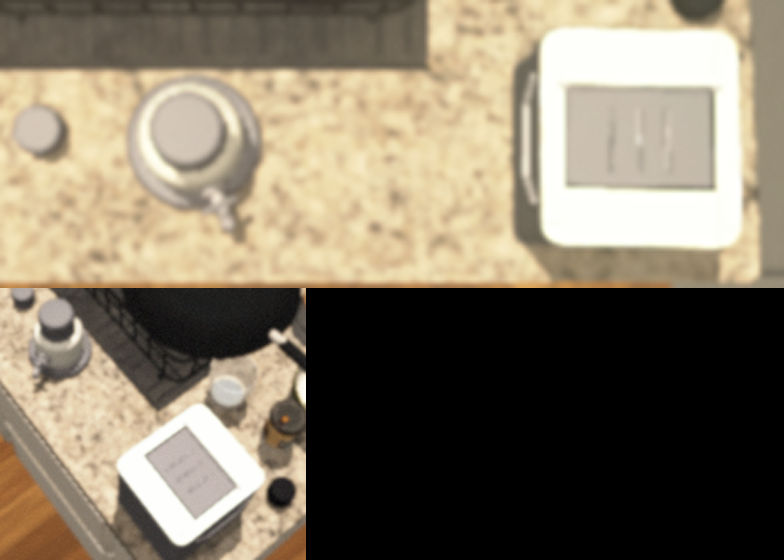

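The crop shows the caddy with its flap's long side along world y. The filter's spigot points towards the robot. The cap is at about (492,120) and the mouth at about (483,-237). I'm moving over now.

carry_out:
  rows:
    - [0.12,0.09,0,0,0,0.05,1]
    - [0.24,0.19,0,0,0,0.1,1]
    - [0.36,0.28,0,0,0,0.15,1]
    - [0.48,0.37,0,0,0,0.2,1]
    - [0.6,0.46,0,0,0,0.25,1]
    - [0.72,0.56,0,0,0,0.3,1]
    - [0.84,0.65,0,0,0,0.35,1]
    - [0.97,0.75,0,0,0,0.4,1]
    - [0.97,0.75,0,0,0,0.44,1]
    - [0.97,0.75,0,0,0,0.44,1]

```text
clock: 1.35
position: [381.3, 343.0, 404.4]
ee_rot: [-0.609, 0.793, -0.0, -0.0]
contact_force: [0.2, 0.5, 0.0]
gripper_width: 85.2
grasp_force: 0.0
```

```bash
cat >> h.py <<'E'
from scipy.spatial.transform import Rotation as Ro
def go(x,y,z,yaw=None):
    s=arm.read_state();R=Ro.from_quat(s['ee_rot']);M=R.as_matrix()
    cy=np.arctan2(M[1,0],M[0,0])
    print('pos',s['position'].round(1),'yaw',cy.round(3),'tilt',M[:,2].round(3),'j',s['joints'].round(2),'w',round(s['gripper_width'],1),'F',s['contact_force'].round(1),'T',s['wrist_torque'].round(2),'g',round(s['grasp_force'],1),'t',round(s['clock'],2))
    if x is not None: print('shift',(M.T@(np.array([x,y,z])-s['position'])/200).round(4))
    if yaw is not None: print('turn z',round(-((yaw-cy+np.pi)%(2*np.pi)-np.pi)/np.pi,4))
    return s
E
python3 - <<'E'
from h import *
go(492,120,404,-3.23)
t=np.load('pics/t0.npz');P=pts('top',t['d']);g=t['im'].mean(2)
for u in(420,430,440):print([(int(P[v,u,0]),int(P[v,u,2]),int(g[v,u])) for v in range(199,240)])
E
```

```text
pos [381.3 343.  404.4] yaw -1.831 tilt [-0. -0. -1.] j [ 1.05  0.19 -0.26 -0.   -1.11 -1.31] w 85.2 F [0.2 0.5 0. ] T [-0.   -0.03 -0.02] g 0.0 t 1.35
shift [ 0.9346 -0.8222  0.0024]
turn z 0.4452
[(530, 169, 253), (528, 163, 250), (526, 165, 226), (523, 164, 187), (521, 161, 179), (518, 162, 186), (515, 166, 188), (513, 165, 188), (510, 167, 187), (508, 167, 185), (505, 170, 184), (503, 162, 185), (501, 159, 184), (498, 165, 182), (495, 167, 179), (493, 160, 180), (490, 162, 181), (488, 164, 179), (485, 166, 176), (482, 169, 170), (480, 161, 167), (478, 162, 169), (475, 162, 170), (472, 167, 171), (470, 162, 172), (467, 167, 172), (465, 166, 173), (462, 167, 172), (460, 165, 170), (457, 166, 175), (455, 158, 183), (452, 164, 188), (450, 165, 188), (447, 164, 180), (454, 5, 187), (442, 170, 233), (440, 170, 251), (437, 162, 253), (435, 164, 253), (432, 170, 253), (429, 175, 253)]
[(529, 176, 253), (528, 166, 252), (525, 167, 230), (523, 162, 183), (520, 165, 178), (518, 166, 185), (516, 161, 187), (513, 165, 188), (511, 161, 187), (508, 164, 187), (506, 158, 187), (503, 164, 185), (
[... 483 characters left out ...]
 253)]
[(530, 170, 253), (527, 170, 253), (525, 167, 234), (522, 170, 186), (520, 167, 169), (518, 164, 176), (515, 167, 184), (513, 166, 185), (510, 165, 185), (507, 170, 184), (505, 163, 186), (503, 164, 187), (500, 168, 187), (498, 165, 187), (495, 167, 186), (493, 163, 187), (490, 168, 188), (488, 162, 188), (485, 165, 188), (483, 161, 187), (480, 161, 187), (477, 166, 186), (475, 159, 184), (472, 164, 181), (470, 165, 179), (468, 161, 177), (465, 160, 179), (462, 165, 179), (460, 164, 179), (457, 166, 180), (455, 160, 182), (452, 164, 184), (450, 162, 184), (447, 165, 172), (454, 7, 155), (451, 1, 201), (440, 168, 248), (437, 168, 253), (434, 172, 253), (432, 170, 253), (430, 166, 253)]
```

The gap at the near edge of the opening (x≈444) shows that the flap's free edge is on the world -x side. I'm moving above the cap.

carry_out:
  rows:
    - [0.12,-0.1,0,0,0,0.05,1]
    - [0.24,-0.21,0,0,0,0.1,1]
    - [0.36,-0.31,0,0,0,0.15,1]
    - [0.48,-0.42,0,0,0,0.2,1]
    - [0.6,-0.53,0,0,0,0.25,1]
    - [0.72,-0.63,0,0,0,0.3,1]
    - [0.84,-0.74,0,0,0,0.35,1]
    - [0.935,-0.822,0,0,0,0.4,1]
    - [0.935,-0.822,0,0,0,0.445,1]
    - [0.935,-0.822,0.1,0,0,0.445,1]
    - [0.935,-0.822,0.1,0,0,0.445,1]

```text
clock: 2.72
position: [491.3, 120.4, 383.2]
ee_rot: [0.043, 0.999, -0.001, -0.002]
contact_force: [0.5, 0.1, -0.8]
gripper_width: 85.6
grasp_force: 0.0
```

Run:
```python
from h import *
go(492,120,272,-3.23)
im,d=snap('side','s1');Q=pts('side',d)
a=im[110:260,190:390];cv2.imwrite('pics/z1.png',cv2.resize(a,None,fx=4,fy=4)[:,:,::-1])
```

```text
pos [491.3 120.4 383.2] yaw 3.055 tilt [-0.004 -0.002 -1.   ] j [ 0.56  0.2  -0.31 -0.   -1.06 -2.22] w 85.6 F [ 0.5  0.1 -0.8] T [ 0.03 -0.02  0.01] g 0.0 t 2.73
shift [-5.400e-03 -5.000e-04  5.561e-01]
turn z 0.0006
```

View pics/z1.png

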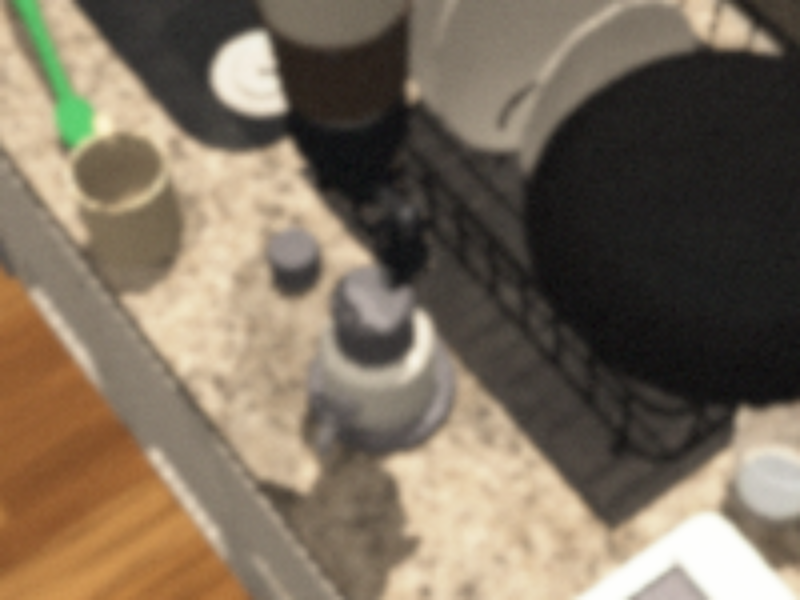

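The crop shows the gripper hovering above the cap, seen at (375,300), with the way down clear. I'm descending to the cap and closing.

carry_out:
  rows:
    - [-0.005,0,0.15,0,0,0,1]
    - [-0.005,0,0.3,0,0,0,1]
    - [-0.005,0,0.45,0,0,0,1]
    - [-0.005,0,0.555,0,0,0,1]
    - [-0.005,0,0.555,0,0,0,1]
    - [-0.005,0,0.555,0,0,0,-1]
    - [-0.005,0,0.555,0,0,0,-1]
    - [-0.005,0,0.555,0,0,0,-1]
    - [-0.005,0,0.555,0,0,0,-1]
    - [-0.005,0,0.555,0,0,0,-1]

```text
clock: 4.03
position: [493.2, 120.7, 275.6]
ee_rot: [0.044, 0.999, 0.001, 0.002]
contact_force: [-2.3, 1.3, 6.1]
gripper_width: 61.0
grasp_force: 64.0
```

Run:
```python
from h import *
go(492,120,272,-3.23)
```

```text
pos [493.2 120.7 275.6] yaw 3.054 tilt [ 0.003  0.002 -1.   ] j [ 0.56  0.33 -0.45  0.   -0.79 -2.22] w 61.0 F [-2.3  1.3  6.1] T [0.44 0.48 0.08] g 64.0 t 4.03
shift [ 0.0059 -0.004   0.0178]
turn z 0.0003
```

carry_out:
  rows:
    - [0,0,-0.006,0,0,-0.04,-1]
    - [0,0,-0.008,0,0,-0.09,-1]
    - [0,0,-0.01,0,0,-0.14,-1]
    - [0,0,-0.012,0,0,-0.19,-1]
    - [0,0,-0.014,0,0,-0.24,-1]
    - [0,0,-0.016,0,0,-0.29,-1]
    - [0,0,-0.018,0,0,-0.34,-1]
    - [0,0,-0.02,0,0,-0.39,-1]
    - [0,0,-0.022,0,0,-0.44,-1]
    - [0,0,-0.024,0,0,-0.49,-1]
    - [0,0,-0.026,0,0,-0.54,-1]
    - [0,0,-0.026,0,0,-0.54,-1]

```text
clock: 5.52
position: [492.4, 121.4, 279.2]
ee_rot: [0.72, -0.694, -0.001, -0.002]
contact_force: [-2.9, 6.2, -0.4]
gripper_width: 60.9
grasp_force: 65.5
```

Run:
```python
from h import *
go(None,0,0)
```

```text
pos [492.4 121.4 279.2] yaw -1.533 tilt [ 0.001  0.003 -1.   ] j [ 0.56  0.32 -0.45 -0.   -0.8  -0.52] w 60.9 F [-2.9  6.2 -0.4] T [ 2.17  0.93 -0.1 ] g 65.5 t 5.53
```

carry_out:
  rows:
    - [0,0,-0.002,0,0,-0.05,-1]
    - [0,0,-0.004,0,0,-0.1,-1]
    - [0,0,-0.006,0,0,-0.15,-1]
    - [0,0,-0.008,0,0,-0.2,-1]
    - [0,0,-0.01,0,0,-0.25,-1]
    - [0,0,-0.012,0,0,-0.31,-1]
    - [0,0,-0.014,0,0,-0.37,-1]
    - [0,0,-0.016,0,0,-0.43,-1]
    - [0,0,-0.018,0,0,-0.49,-1]
    - [0,0,-0.02,0,0,-0.55,-1]
    - [0,0,-0.022,0,0,-0.6,-1]
    - [0,0,-0.024,0,0,-0.65,-1]

```text
clock: 7.02
position: [492.0, 120.3, 283.6]
ee_rot: [0.967, 0.254, -0.001, -0.001]
contact_force: [-1.3, 1.3, -0.5]
gripper_width: 61.3
grasp_force: 65.5
```

carry_out:
  rows:
    - [0,0,-0.002,0,0,-0.04,-1]
    - [0,0,-0.004,0,0,-0.08,-1]
    - [0,0,-0.004,0,0,-0.1,-1]
    - [0,0,-0.01,0,0,-0.1,-1]
    - [0,0,-0.02,0,0,-0.1,-1]
    - [0,0,-0.03,0,0,-0.1,-1]

```text
clock: 7.78
position: [492.9, 120.2, 290.1]
ee_rot: [0.917, 0.4, 0.0, 0.0]
contact_force: [-0.4, 0.0, -0.3]
gripper_width: 61.1
grasp_force: 65.5
```

Run:
```python
from h import *
go(None,0,0)
```

```text
pos [492.9 120.2 290.1] yaw 0.822 tilt [ 0.001  0.    -1.   ] j [ 0.56  0.31 -0.44  0.   -0.83  1.83] w 61.1 F [-0.4  0.  -0.3] T [ 0.04 -0.05 -0.  ] g 65.5 t 7.78
```

carry_out:
  rows:
    - [0,0,-0.1,0,0,0,-1]
    - [0,0,-0.2,0,0,0,-1]
    - [0,0,-0.3,0,0,0,-1]
    - [0,0,-0.4,0,0,0,-1]
    - [0,0,-0.45,0,0,0,-1]
    - [0,0,-0.45,0,0,0,-1]
    - [0,0,-0.45,0,0,0,-1]

```text
clock: 8.65
position: [492.5, 120.1, 378.9]
ee_rot: [0.917, 0.4, -0.001, -0.0]
contact_force: [0.4, -0.2, -1.0]
gripper_width: 61.4
grasp_force: 65.6
```

Run:
```python
from h import *
go(450,-30,190)
im,d=snap('side','s2');snap('top','t2')
a=im[110:260,190:390];cv2.imwrite('pics/z2.png',cv2.resize(a,None,fx=4,fy=4)[:,:,::-1])
```

```text
pos [492.5 120.1 378.9] yaw 0.822 tilt [-0.001 -0.    -1.   ] j [ 0.56  0.21 -0.32 -0.   -1.05  1.83] w 61.4 F [ 0.4 -0.2 -1. ] T [-0.01  0.01 -0.01] g 65.6 t 8.65
shift [-0.6933  0.3557  0.9451]
```

View pics/z2.png

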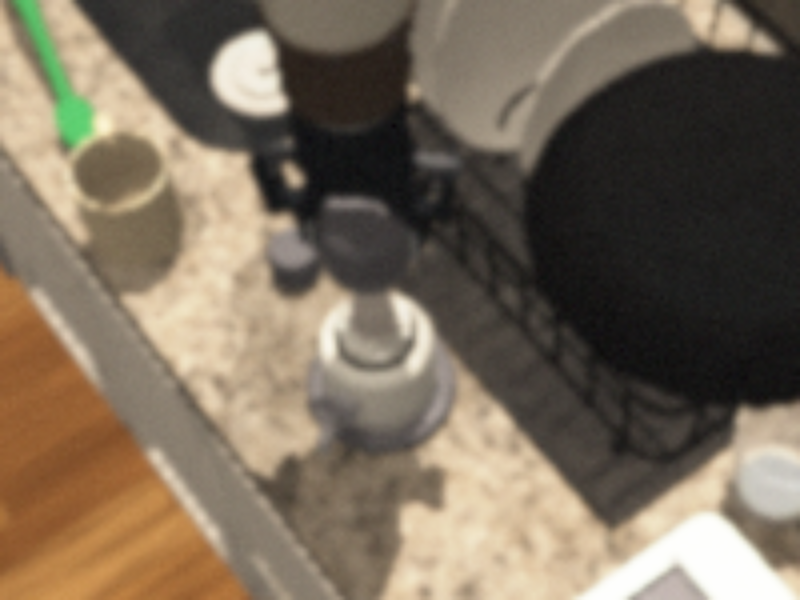

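The crop shows the cap in the gripper at (365,240), clear of the cartridge head at (375,310). I'll carry it to the open worktop at (450,-30) and lower it.

carry_out:
  rows:
    - [-0.17,0.09,0,0,0,0,-1]
    - [-0.35,0.18,0,0,0,0,-1]
    - [-0.52,0.27,0.05,0,0,0,-1]
    - [-0.693,0.355,0.25,0,0,0,-1]
    - [-0.693,0.355,0.45,0,0,0,-1]
    - [-0.693,0.355,0.65,0,0,0,-1]
    - [-0.693,0.355,0.85,0,0,0,-1]
    - [-0.693,0.355,0.92,0,0,0,-1]
    - [-0.693,0.355,0.94,0,0,0,-1]
    - [-0.693,0.355,0.94,0,0,0,-1]

```text
clock: 10.0
position: [450.7, -29.6, 191.8]
ee_rot: [0.917, 0.4, 0.0, 0.0]
contact_force: [0.6, 0.1, -0.3]
gripper_width: 61.3
grasp_force: 65.6
```

Run:
```python
from h import *
go(450,-30,190)
im,d=snap('side','s3');Q=pts('side',d)
g=np.all([abs(Q[...,0]-450)<50,abs(Q[...,1]+30)<50,abs(Q[...,2]-35)<40],0)
v,u=np.where(g);print(u.min(),u.max(),v.min(),v.max())
```

```text
pos [450.7 -29.6 191.8] yaw 0.823 tilt [ 0. -0. -1.] j [ 0.3   0.39 -0.67  0.   -0.52  2.1 ] w 61.3 F [ 0.6  0.1 -0.3] T [ 0.01 -0.    0.02] g 65.6 t 10.0
shift [-0.0038 -0.0012  0.0089]
281 325 234 271
```

carry_out:
  rows:
    - [0,0,0.008,0,0,0,-1]
    - [0,0,0.016,0,0,0,-1]
    - [0,0,0.024,0,0,0,-1]
    - [0,0,0.024,0,0,0,-1]

```text
clock: 10.55
position: [450.4, -29.7, 186.9]
ee_rot: [0.917, 0.4, -0.0, -0.0]
contact_force: [0.2, -0.2, -2.2]
gripper_width: 61.2
grasp_force: 65.6
```

carry_out:
  rows:
    - [0,0,0.01,0,0,0,-1]
    - [0,0,0.02,0,0,0,-1]
    - [0,0,0.02,0,0,0,-1]

```text
clock: 10.92
position: [450.6, -29.5, 186.0]
ee_rot: [0.916, 0.4, 0.0, 0.0]
contact_force: [-8.8, 2.9, 30.9]
gripper_width: 61.1
grasp_force: 68.6
```

carry_out:
  rows:
    - [0,0,-0.01,0,0,0,-1]
    - [0,0,-0.018,0,0,0,-1]
    - [0,0,-0.018,0,0,0,1]
    - [0,0,-0.018,0,0,0,1]
    - [0,0,-0.018,0,0,0,1]
    - [0,0,-0.018,0,0,0,1]
    - [0,0,-0.1,0,0,0,1]
    - [0,0,-0.25,0,0,0,1]
    - [0,0,-0.45,0,0,0,1]
    - [0,0,-0.65,0,0,0.05,1]
    - [0,0,-0.85,0,0,0.1,1]
    - [0,0,-0.85,0,0,0.1,1]

```text
clock: 12.42
position: [451.1, -29.6, 356.0]
ee_rot: [0.968, 0.252, 0.004, 0.0]
contact_force: [0.1, 0.7, -1.2]
gripper_width: 85.1
grasp_force: 0.0
```

Run:
```python
from h import *
go(492.5,120,350,0)
im,d=snap('side','s4');Q=pts('side',d)
m=(abs(Q[...,2]-50)<6)&(abs(Q[...,0]-450)<60)&(abs(Q[...,1]+30)<60);print('cap top',m.sum(),Q[m].mean(0))
m=(abs(Q[...,2]-132)<7)&(abs(Q[...,0]-492)<25)&(abs(Q[...,1]-120)<25);print('head',m.sum(),Q[m].mean(0),np.ptp(Q[m],axis=0))
a=im[110:290,190:390];cv2.imwrite('pics/z4.png',cv2.resize(a,None,fx=3,fy=3)[:,:,::-1])
```

```text
pos [451.1 -29.6 356. ] yaw 0.509 tilt [ 0.008  0.002 -1.   ] j [ 0.3   0.13 -0.47  0.   -0.96  1.78] w 85.1 F [ 0.1  0.7 -1.2] T [0.03 0.1  0.01] g 0.0 t 12.43
shift [ 0.545  -0.5524  0.0331]
turn z 0.1619
cap top 318 [450.21361241 -29.55917496  50.14817145]
head 27 [485.36309938 126.4520524  131.84565726] [16.91827622 26.47436114  9.7657774 ]
```

View pics/z4.png

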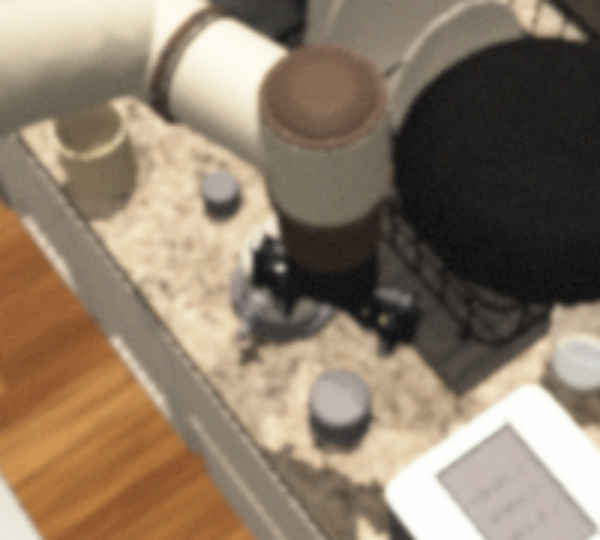

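The crop shows the cap standing upright on the worktop at (340,405), measured at (450,-30) with its top at 50 mm. Next is the cartridge head.

carry_out:
  rows:
    - [0.13,-0.13,0,0,0,0.04,1]
    - [0.27,-0.27,0,0,0,0.08,1]
    - [0.4,-0.41,0,0,0,0.12,1]
    - [0.545,-0.552,0.03,0,0,0.162,1]
    - [0.545,-0.552,0.03,0,0,0.162,1]
    - [0.545,-0.552,0.03,0,0,0.162,1]

```text
clock: 13.22
position: [491.5, 119.5, 345.5]
ee_rot: [1.0, 0.0, -0.002, 0.001]
contact_force: [-0.5, 0.4, 0.4]
gripper_width: 85.7
grasp_force: 0.0
```

Run:
```python
from h import *
go(492.5,120,284,0)
```

```text
pos [491.5 119.5 345.5] yaw 0.001 tilt [-0.003 -0.002 -1.   ] j [ 0.56  0.24 -0.37 -0.   -0.97  1.01] w 85.7 F [-0.5  0.4  0.4] T [-0.08  0.04 -0.01] g 0.0 t 13.22
shift [ 0.0061 -0.003   0.3076]
turn z 0.0002
```

carry_out:
  rows:
    - [0.004,-0.002,0.1,0,0,0,1]
    - [0.004,-0.002,0.2,0,0,0,1]
    - [0.004,-0.002,0.3,0,0,0,1]
    - [0.004,-0.002,0.305,0,0,0,1]
    - [0.004,-0.002,0.305,0,0,0,-1]
    - [0.004,-0.002,0.305,0,0,0,-1]
    - [0.004,-0.002,0.305,0,0,0,-1]
    - [0.004,-0.002,0.305,0,0,0,-1]
    - [0.004,-0.002,0.305,0,0,0,-1]
    - [0.004,-0.002,0.305,0,0,0,-1]
    - [0.004,-0.002,0.305,0,0,0,-1]

```text
clock: 14.6
position: [493.2, 120.5, 286.8]
ee_rot: [1.0, 0.0, 0.001, -0.0]
contact_force: [0.3, 0.3, 5.2]
gripper_width: 29.8
grasp_force: 59.2
```

Run:
```python
from h import *
go(492.5,120,284,0)
```

```text
pos [493.2 120.5 286.8] yaw 0.0 tilt [ 0.002  0.001 -1.   ] j [ 0.56  0.31 -0.44  0.   -0.82  1.01] w 29.8 F [0.3 0.3 5.2] T [0.18 0.07 0.02] g 59.2 t 14.6
shift [-0.0033  0.0025  0.0138]
turn z 0.0
```

carry_out:
  rows:
    - [0,0,-0.06,0,0,0,-1]
    - [0,0,-0.14,0,0,0,-1]
    - [0,0,-0.24,0,0,0,-1]
    - [0,0,-0.34,0,0,0,-1]
    - [0,0,-0.46,0,0,0,-1]
    - [0,0,-0.58,0,0,0,-1]
    - [0,0,-0.7,0,0,0,-1]
    - [0,0,-0.78,0,0,0,-1]
    - [0,0,-0.78,0,0,0,-1]
    - [0,0,-0.78,0,0,0,-1]

```text
clock: 15.85
position: [492.3, 120.0, 440.7]
ee_rot: [1.0, -0.0, -0.001, 0.0]
contact_force: [-1.1, -0.1, -1.9]
gripper_width: 29.8
grasp_force: 59.4
```

Run:
```python
from h import *
go(479,-237,437,0)
im,d=snap('side','s5')
cv2.imwrite('pics/z5.png',cv2.resize(im[90:290,190:420],None,fx=3,fy=3)[:,:,::-1])
```

```text
pos [492.3 120.  440.7] yaw -0.001 tilt [-0.002 -0.001 -1.   ] j [ 0.56  0.16 -0.22 -0.   -1.2   1.01] w 29.8 F [-1.1 -0.1 -1.9] T [-0.02 -0.   -0.04] g 59.4 t 15.85
shift [-0.0647  1.7852  0.02  ]
turn z -0.0003
```

View pics/z5.png

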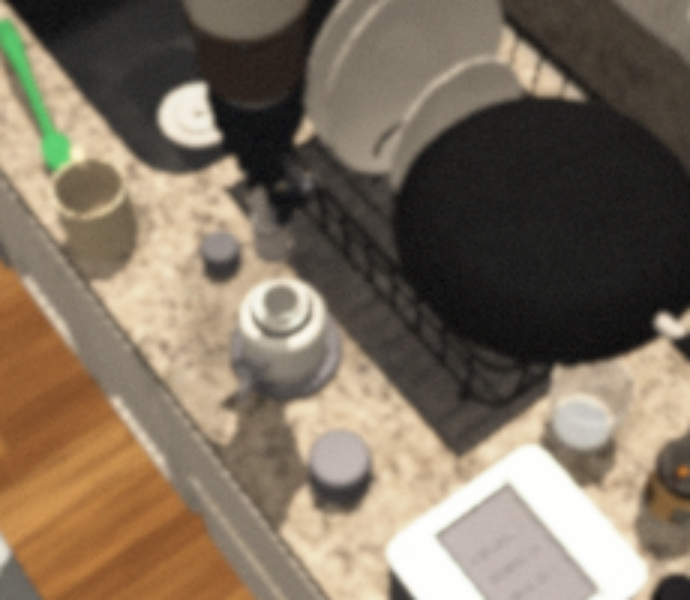

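The crop shows the cartridge held upright at (270,235) with the bore empty at (280,300). I'll carry it over the caddy's mouth.

carry_out:
  rows:
    - [0,0.12,0,0,0,0,-1]
    - [-0.01,0.3,0,0,0,0,-1]
    - [-0.02,0.5,0,0,0,0,-1]
    - [-0.03,0.7,0,0,0,0,-1]
    - [-0.03,0.85,0,0,0,0,-1]
    - [-0.03,0.95,0,0,0,0,-1]
    - [-0.03,1.0,0,0,0,0,-1]

```text
clock: 16.77
position: [486.4, -80.7, 440.9]
ee_rot: [1.0, -0.001, -0.001, 0.0]
contact_force: [0.6, 0.1, -1.6]
gripper_width: 29.9
grasp_force: 59.6
```

carry_out:
  rows:
    - [0,0.15,0,0,0,0,-1]
    - [-0.01,0.32,0,0,0,0,-1]
    - [-0.02,0.5,0,0,0,0,-1]
    - [-0.03,0.66,0,0,0,0,-1]
    - [-0.035,0.75,0,0,0,0,-1]
    - [-0.035,0.785,0,0,0,0,-1]
    - [-0.035,0.785,0,0,0,0,-1]
    - [-0.035,0.785,0,0,0,0,-1]

```text
clock: 17.77
position: [479.6, -236.1, 441.9]
ee_rot: [1.0, 0.0, 0.0, -0.0]
contact_force: [0.2, 0.5, -1.8]
gripper_width: 30.0
grasp_force: 59.6
```

Run:
```python
from h import *
go(478.5,-237,342,0)
im,d=snap('side','s6')
cv2.imwrite('pics/z6.png',cv2.resize(im[150:340,240:460],None,fx=3,fy=3)[:,:,::-1])
```

```text
pos [ 479.6 -236.1  441.9] yaw 0.0 tilt [ 0.  0. -1.] j [-0.15  0.2  -0.15 -0.   -1.21  1.73] w 30.0 F [ 0.2  0.5 -1.8] T [0.02 0.07 0.04] g 59.6 t 17.77
shift [-0.0056  0.0048  0.4997]
turn z 0.0001
```

View pics/z6.png

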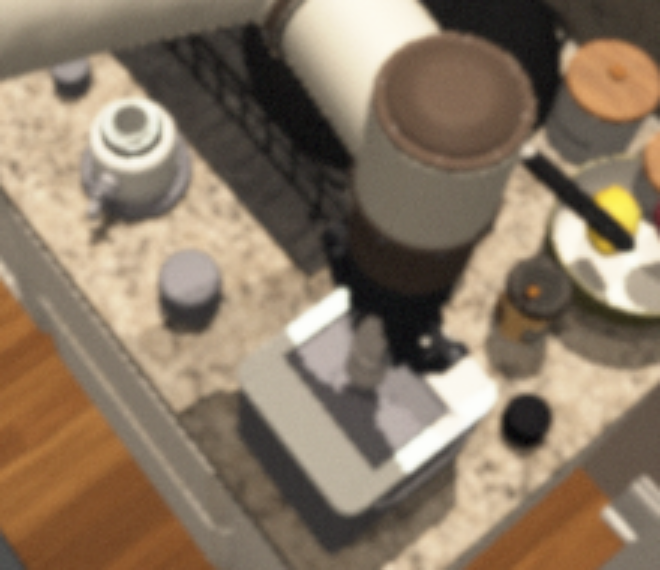

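The crop shows the cartridge upright at (367,355), just above the flap and near its middle. I'll push it down.

carry_out:
  rows:
    - [-0.005,0.003,0.08,0,0,0,-1]
    - [-0.005,0.003,0.15,0,0,0,-1]
    - [-0.005,0.003,0.22,0,0,0,-1]
    - [-0.005,0.003,0.29,0,0,0,-1]
    - [-0.005,0.003,0.36,0,0,0,-1]
    - [-0.005,0.003,0.43,0,0,0,-1]
    - [-0.005,0.003,0.5,0,0,0,-1]
    - [-0.005,0.003,0.5,0,0,0,-1]

```text
clock: 18.82
position: [478.0, -237.3, 340.2]
ee_rot: [1.0, -0.0, -0.002, -0.0]
contact_force: [-1.1, 1.4, -1.8]
gripper_width: 29.4
grasp_force: 59.6
```

carry_out:
  rows:
    - [0,0,0,0,0,0,0.4]
    - [0,0,0,0,0,0,0.4]
    - [0,0,0,0,0,0,0.4]
    - [0,0,0,0,0,0,0.4]
    - [0,0,0,0,0,0,0.4]
    - [0,0,-0.15,0,0,0,0.4]
    - [0,0,-0.4,0,0,0,0.4]
    - [0,0,-0.6,0,0,0,0.4]
    - [-0.3,0,-0.7,0,0,0,0.4]
    - [-0.5,0,-0.7,0,0,0,0.4]
    - [-0.5,0,-0.7,0,0,0,0.4]
    - [-0.5,0,-0.7,0,0,0,0.4]

```text
clock: 20.32
position: [378.7, -237.4, 482.1]
ee_rot: [1.0, -0.0, 0.0, 0.0]
contact_force: [-0.5, 0.9, -0.2]
gripper_width: 59.6
grasp_force: 0.0
```

Run:
```python
from h import *
go(None,0,0)
im,d=snap('side','s7')
cv2.imwrite('pics/z7.png',cv2.resize(im[150:340,240:460],None,fx=3,fy=3)[:,:,::-1])
```

```text
pos [ 378.7 -237.4  482.1] yaw -0.001 tilt [ 0.001 -0.    -1.   ] j [-0.19  0.02 -0.26  0.   -1.28  1.76] w 59.6 F [-0.5  0.9 -0.2] T [-0.03 -0.02 -0.01] g 0.0 t 20.32
```

View pics/z7.png

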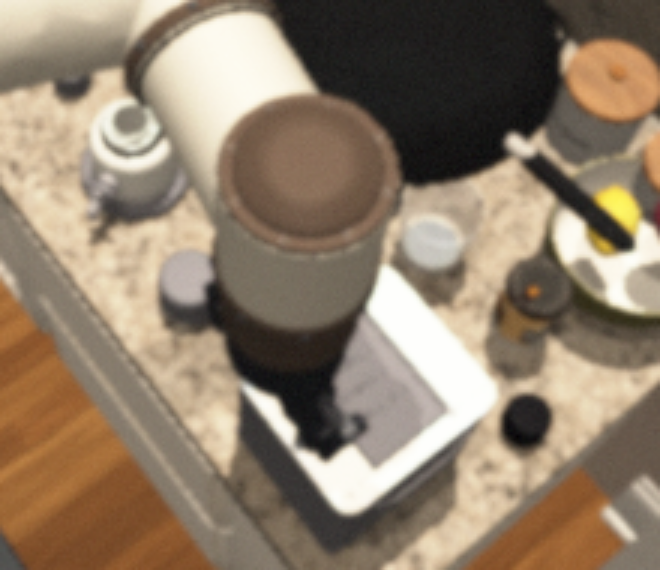

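The crop shows the flap closed at (400,390), no cartridge in view and the cap standing at (188,290). I'll check the flap's height in depth, then hand in.

Run:
```python
from h import *
im,d=snap('top','t8')
P=pts('top',d)
f=lambda x0,x1:P[(abs(P[...,1]+237)<40)&(P[...,0]>x0)&(P[...,0]<x1)&(P[...,2]<180)&(P[...,2]>20)][:,2]
a,b=f(450,480),f(495,518);print(len(a),len(b),np.median(a) if len(a) else 0,np.median(b))
Q=pts('side',np.load('pics/s7.npz')['d']);m=(abs(Q[...,0]-470)<25)&(abs(Q[...,1]+250)<40)&(Q[...,2]<180);print(m.sum(),np.percentile(Q[m][:,2],[10,50,90]))
if np.percentile(Q[m][:,2],10)>158: print(arm.job_done())
```

```text
17 283 165.05681834681263 164.90630436340598
513 [163.73106595 166.46344991 168.9115437 ]
the job is handed in; nothing more can be done
None
```

The job is handed in: the cap stands upright on the worktop, the cartridge was pushed through and let go inside the caddy, the flap measured shut, and I saw nothing else moved. No verdict came back.

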